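# Square a cutting line across a moulded plaque

## Robot

A 6-joint arm with a two-finger parallel gripper is mounted at the origin on the work surface. World frame = base frame: x ahead of the robot, y to its left, z up, the work surface at z = 0. Lengths are in mm, angles in degrees, forces in N, time in s.
With the tool pointing down it reaches from about 350 to 850 mm from the base axis. Payload 8.1 kg.
Tool frame: the origin (TCP) lies midway between the tips of the shut fingers; the grasp point (between the pads) lies 19 mm behind it; z points along the fingers, y is the line along which they close (so a half turn about z gives the same grasp; the last joint's range is limited). The gripper opens to 85 mm and grips with 20 to 120 N. Pads are 22 mm wide; open, the fingers measure 114 mm over their backs; the gripper's body (76 mm by 85 mm) begins 54 mm behind the grasp point. The pads swing forward as they close: fully open they stand 13 mm farther back than shut.
Start: joints at [-67.976, 7.471, 85.268, -0, 87.261, -4.893], TCP at [271.644, -534.99, 207.192] pointing down, gripper open.
Joint ranges: [-169.43, 169.43], [-51.17, 129.36], [1.28, 143.12], [-76.62, 256.62], [0, 156.53], [-152.29, 152.29]. Speed limits (degrees/s): [136.94, 136.94, 159.86, 180, 180, 180].

## Interface

Orientations are given as [roll, pitch, yaw] about the fixed x, y, z axes, in that order (R = Rz(yaw) Ry(pitch) Rx(roll)).
In Python, from bench import sensors, optics, r gives the robot as it stands.
- The arm moves only by the tool apply_moves, never from a script. Its argument "targets" is a list of rows, each a list of 7 numbers: the shift along the tool's x, y, z in mm, then the turn, a rotation vector about the tool's x, y, z in rad, then the closure, from 0 (fully open) to 1 (shut). In form: [[x, y, z, wx, wy, wz, claw], ...]. A call has 1 to 20 rows; each row shifts and turns the commanded pose from where the row before left it, along the tool's axes as they then stand; what a row does not reach is not made up. A row lasts 1/8 s, in which the tool goes at most 62.5 mm and 10.7 degrees, less where a joint would pass 70% of its speed; a pose out of reach is approached as far as the arm can. A call is refused whole if a number of a shift passes 62.5 or a number of a turn 0.188, either way. A call with a gripper value outside its range is refused whole. The fingers move at their own pace and stop on an object; "force" is the grip in N (left out, the last holds). Time passes only in rows, so rows that do not move let the fingers close. It gives the time, the measured TCP pose, the force, the opening and the grip force at its end, in the units of the state.
- sensors.sense(): the state, without advancing time (a new reading comes with each control period).
- optics.snapshot(name): name is "scene" or "top"; returns the picture (420x560x3 uint8, red, green, blue); there is no depth.
- optics.get_calibration(name): a dict with "camera_matrix" (3x3 intrinsics, pixels), "pose" (4x4, takes a point from camera to world coordinates). Camera axes: x right, y down, z forward; pixel columns grow to the right and rows downward; lengths in mm; the calibration is good to about 2 mm. A picture is of the moment at which its call begins. get_calibration takes no time and is no camera call.
- r.hand_in(): hands the job in; it is judged then, once.
The state is a dict: "time": time; "joint_pos": joint angles; "qd": joint speeds; "joint_efforts": joint torques, N m; "tool_pos": TCP position; "tcp_rot": TCP orientation; "ft_force": force on the tool from outside, world axes, zero at the start; "wrist_torque": the same for the moment, N m; "finger_gap": finger opening in mm; "grip_force": force on a finger pad.
Only numpy, scipy, OpenCV 4.12 (cv2) and the standard library are available. Lean on these libraries where they do the work, as an engineer would, in place of code of your own. Each camera call takes 0.05 s, during which the arm holds its last target. There are 200 camera calls.

## Task

Set up the square for a cut: take the try square off its sloping rest and lay it on the off-white moulded plaque, blade flat across the plaque and stock flush along the plaque's far straight edge (the one opposite the gate stub), with the blade's outer edge on the marker-pen tick. Then stand the larger brass weight upright on the middle of the blade to hold it, setting it down without dropping it or shifting the square, and leave the other things on the bench where they are.

Things in the scene. Friction and masses are not known exactly. Their poses are not given: they have to be found in the camera images.
- square: L-shaped try square, 230 g: wooden stock, steel blade. Origin: stock's inner face, at the blade's outer edge and underside. Stock fills x 0..24, y -90..0, z -8.5..13.5; blade x -125..0, y -32..0, z 0..5. The outer edge is y = 0, in line with the stock's end; z is up when laid. At the start it lies on the rest's slope: stock hooked over the top edge, blade pointing down the slope.
- rest: Grey sheet-metal tool rest like a lectern, screwed down, 170 wide. Origin: centre of the underside; x from its low to its high side, z up. Its face, 8 thick, rises towards +x at 30 degrees; the face's top edge, over which the stock hooks, is at x 58, z 89, free air beyond and under it.
- plaque: Off-white moulded plaque 130 (x) by 180 (y) by 12 thick, taped immovably on the middle of a dark green cutting mat 190 by 210 by 3. Origin: centre of the mat's underside, z up. Plaque top at z 15, mat top at z 3. The far straight edge, for the stock, is at x +65 and runs along y; the near edge carries the stub of the moulding gate.
- mark: Dark marker-pen tick on the plaque's top, 40 long, 2.4 wide, running in from the far edge. Origin: its end at the far edge, on the plaque's top; axes as the plaque's. The blade's outer edge goes on it; blade and stock then lie on its -y side, with the square's x and y along the plaque's.
- weight: The larger brass weight, 500 g or so: upright cylinder 38 diameter, 46 high, with a knob of 22 diameter on top, 64 high in all. Origin: centre of its underside, z up.
- weight_small: Smaller brass weight, 25 diameter, 35 high: not needed, leave it. Origin: centre of underside.
- jar: Grey screw-capped sample jar, 44 diameter, 60 high: leave it. Origin: centre of underside.
- calliper: Digital calliper lying flat, 235 long (y), about 70 across (x): leave it. Origin: underside of the beam's middle.
Things that resemble listed ones, but are neither listed nor needed, are in the scene too. What is shaped like the square but blue is not meant.

How it is judged:
By the outcome, as a careful person would: the job done as asked, in the order asked, and still so for the second after the job is handed in, with the robot touching nothing.
It also fails if it takes over 64 s, if anything falls off the work surface, if the arm or the gripper's body presses on something with over 40 N, if the wrist force passes 120 N, or if a joint passes its speed limit or range.

## Working session

There is one attempt and no reset: what is moved stays moved. The work goes in short steps, Python scripts to look and compute and a tool call to move; the robot and the scene stay as the last step left them, time stands still between calls to the robot, and variables do not carry over. Pictures are saved under pics/ and viewed, at most 10 in all, crops included, and the job is handed in when it is done.

Besides the shell and the picture viewer there is one more tool, called after "Request:" by a JSON object that holds its "api" and its "payload", one argument or row to a line. apply_moves: Moves the arm, as the interface text tells. Its arguments: {"type":"object","properties":{"targets":{"type":"array"},"force":{"type":"number"}},"required":["targets"]}

```bash
mkdir -p pics; ls; python3 - <<'E'
from bench import sensors, optics, r
import cv2,numpy as np
print(sensors.sense())
for n in("scene","top"):
    im=optics.snapshot(n); cv2.imwrite(f"pics/{n}0.png",cv2.resize(im[:,:,::-1],(800,600),interpolation=cv2.INTER_CUBIC)); c=optics.get_calibration(n); print(n,np.round(c["camera_matrix"],1).tolist(),np.round(c["pose"],3).tolist()); np.save(f"pics/{n}0.npy",im)
E
```

```text
pics
{'time': 0.0, 'joint_pos': array([-6.79752780e+01,  7.51559346e+00,  8.53308698e+01,  3.55324624e-05,
        8.72613514e+01, -4.89376701e+00]), 'qd': array([-0.01769589,  0.07948991, -0.06985442, -0.076023  ,  0.07953629,
       -0.03552307]), 'joint_efforts': array([ 3.22886926e-04, -5.69395101e+01, -5.00546801e+01, -1.96686638e-04,
        1.45080415e-02,  1.02734589e-05]), 'tool_pos': array([ 271.41890322, -534.420138  ,  206.1241731 ]), 'tcp_rot': array([-1.79892581e+02, -9.23286896e-03,  2.69184786e+01]), 'ft_force': array([-0.47811398,  0.02123467,  0.28132372]), 'wrist_torque': array([-0.06805845,  0.04287142, -0.00635876]), 'grip_force': 0.0, 'finger_gap': 85.55136778573832}
scene [[473.2, 0.0, 279.7], [0.0, 473.2, 219.8], [0.0, 0.0, 1.0]] [[0.563, 0.659, -0.498, 1074.093], [0.826, -0.442, 0.35, -350.899], [0.011, -0.608, -0.794, 891.145], [0.0, 0.0, 0.0, 1.0]]
top [[390.2, 0.0, 278.0], [0.0, 390.2, 207.7], [0.0, 0.0, 1.0]] [[0.021, -0.988, 0.152, 449.951], [-0.999, -0.024, -0.022, 7.302], [0.025, -0.152, -0.988, 978.568], [0.0, 0.0, 0.0, 1.0]]
```

View pics/scene0.png

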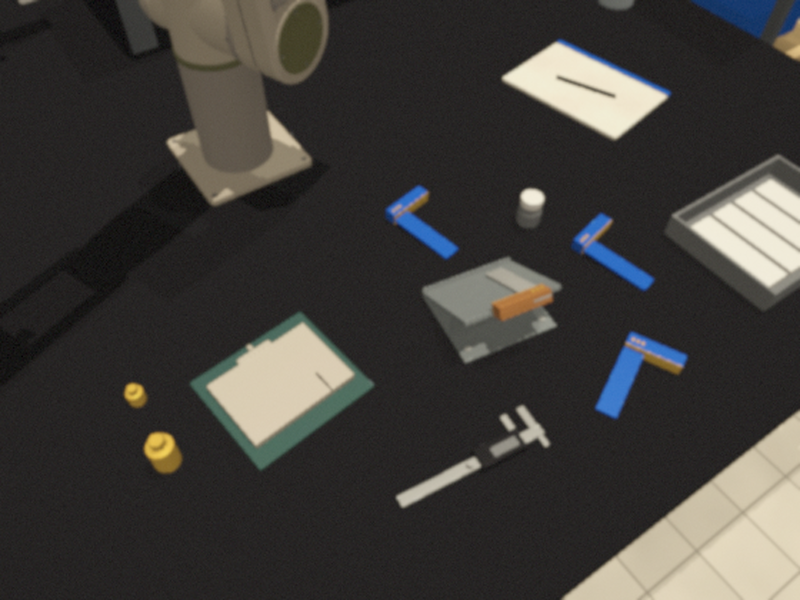

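View pics/top0.png

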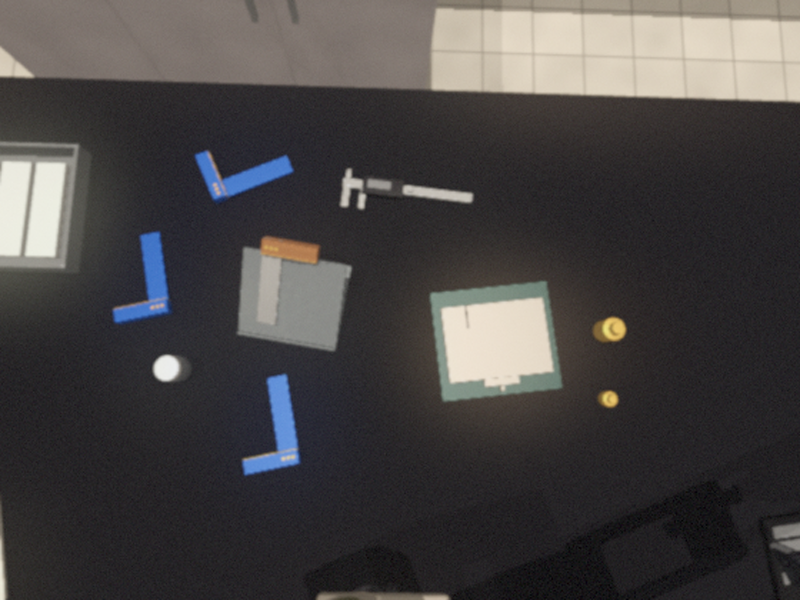

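Candidates shaped like the square: blue ones in the top view at (245,175), (145,280) and (275,425), and the wood-and-steel one on the grey rest at (280,280). The last is the one meant, because it isn't blue and lies on the rest. There are two brass weights, at (612,329) and (608,399). The first is larger. I'll confirm both in an enlarged crop.

```bash
python3 - <<'E'
import cv2,numpy as np
t=np.load("pics/top0.npy")[:,:,::-1];s=np.load("pics/scene0.npy")[:,:,::-1]
def crop(im,x,y,w):
    h=w*3//4; return cv2.resize(im[y:y+h,x:x+w],(400,300),interpolation=cv2.INTER_CUBIC)
m=np.vstack([np.hstack([crop(t,156,160,100),crop(s,290,175,112)]),np.hstack([crop(t,296,190,160),crop(s,90,215,180)])])
cv2.imwrite("pics/m1.png",m)
for n,im in(("top",t),("scene",s)):
    hsv=cv2.cvtColor(im,cv2.COLOR_BGR2HSV)
    for nm,lo,hi in(("wood",(5,110,90),(17,255,255)),("brass",(18,130,60),(32,255,255)),("cream",(5,15,150),(30,90,255)),("mat",(60,60,40),(95,255,255))):
        k=cv2.inRange(hsv,lo,hi); N,l,st,c=cv2.connectedComponentsWithStats(k)
        for i in range(1,N):
            if st[i,4]>60 and st[i,4]<8000: 
                cs,_=cv2.findContours((l==i).astype(np.uint8),0,2); q=cv2.approxPolyDP(cs[0],3,True)[:,0]
                print(n,nm,st[i].tolist(),q.tolist() if len(q)<9 else len(q))
E
```

```text
top wood [182, 166, 42, 18, 492] [[183, 167], [184, 177], [221, 183], [222, 171]]
top brass [416, 222, 23, 17, 274] [[435, 224], [419, 225], [416, 234], [420, 238], [434, 237], [438, 230]]
top brass [419, 273, 14, 12, 124] [[420, 275], [421, 283], [430, 284], [429, 274]]
top cream [443, 0, 33, 8, 244] [[443, 0], [443, 6], [475, 6], [474, 0]]
top cream [477, 0, 33, 9, 272] [[477, 0], [478, 7], [509, 7], [508, 0]]
top cream [511, 0, 34, 11, 330] [[511, 0], [514, 9], [544, 8], [543, 0]]
top cream [545, 0, 15, 11, 154] [[545, 0], [547, 10], [559, 10], [559, 0]]
top cream [0, 32, 24, 22, 284] [[0, 32], [0, 53], [23, 53]]
top cream [0, 110, 45, 77, 628] 17
top cream [239, 119, 15, 25, 150] [[245, 119], [239, 143], [243, 143], [242, 127], [253, 130]]
top cream [282, 130, 49, 11, 274] [[282, 131], [283, 135], [330, 137]]
top cream [180, 175, 17, 52, 637] [[182, 175], [180, 222], [191, 226], [196, 180]]
top cream [308, 208, 79, 66, 4045] 9
top cream [0, 376, 4, 44, 110] [[0, 376], [3, 419]]
scene wood [345, 199, 42, 26, 535] 9
scene brass [452, 248, 25, 14, 138] [[452, 248], [457, 255], [476,
[... 462 characters left out ...]
25, 77, 77, 3644] [[537, 125], [483, 159], [541, 201], [559, 188], [559, 137]]
scene cream [149, 132, 14, 9, 62] [[162, 134], [157, 132], [149, 140]]
scene cream [365, 132, 16, 14, 178] [[365, 135], [371, 145], [380, 140], [374, 132]]
scene cream [341, 187, 41, 18, 289] [[341, 190], [361, 204], [381, 199], [351, 187]]
scene cream [145, 226, 103, 86, 4567] [[212, 226], [191, 239], [174, 241], [164, 257], [145, 269], [178, 311], [247, 262]]
scene cream [362, 285, 22, 27, 223] [[363, 285], [371, 299], [365, 306], [369, 309], [376, 305], [383, 311], [377, 298]]
scene cream [278, 321, 58, 33, 504] [[334, 323], [329, 321], [278, 348], [284, 353], [334, 327]]
scene mat [133, 218, 128, 112, 2195] 10
```

View pics/m1.png

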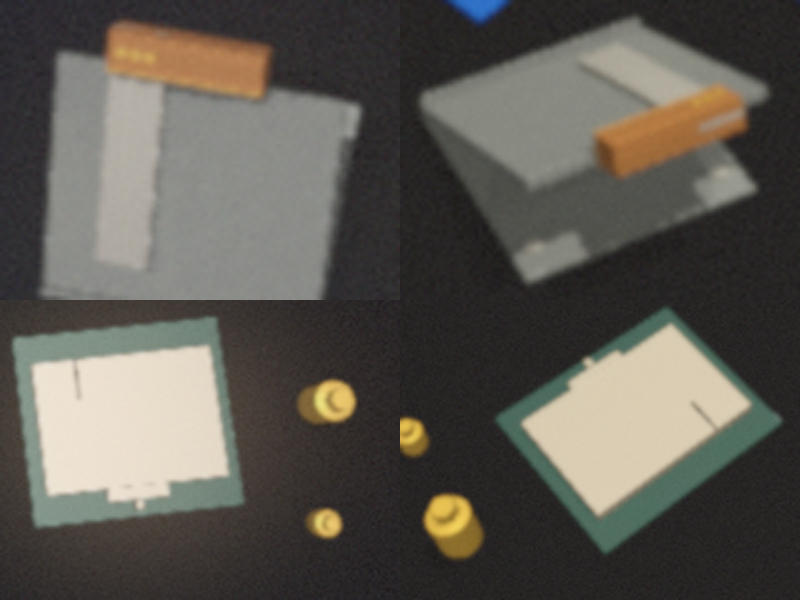

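The crop confirms the wooden stock and steel blade on the rest (tile px ~(135,150)), the plaque with its gate stub towards the robot and the tick near the far-left corner (tile px ~(77,380)), and the larger weight (tile px ~(330,400)). Next I'll fit poses from both views.

```bash
cat > fit.py <<'E'
import numpy as np
from scipy.optimize import least_squares
from scipy.spatial.transform import Rotation as Ro
from bench import optics
C={n:optics.get_calibration(n) for n in("top","scene")}
def proj(n,P):
    T=np.linalg.inv(C[n]["pose"]); p=np.atleast_2d(P)@T[:3,:3].T+T[:3,3]; q=p@np.array(C[n]["camera_matrix"]).T
    return q[:,:2]/q[:,2:]
def tri(pt,ps):
    return least_squares(lambda p:np.r_[proj("top",p)[0]-pt,proj("scene",p)[0]-ps],[450,0,20])
def pose(v,pitch=0): return Ro.from_euler("xyz",[0,pitch,v[3]],degrees=True),v[:3]
def fit(obs,v0,pitch=0):
    def f(v):
        R,t=pose(v,pitch); return np.concatenate([(proj(n,R.apply(m)+t)-u).ravel() for n,m,u in obs])
    s=least_squares(f,v0,loss="soft_l1"); return s.x,f(s.x).reshape(-1,2)
E
python3 - <<'E'
from fit import *
np.set_printoptions(precision=2,suppress=True)
L=lambda a,s,o:(np.array(a,float)+.5)/s-.5+np.array(o)
pl=[(65,90,15),(65,-90,15),(-65,-90,15),(-65,90,15)]; mt=[(95,105,3),(95,-105,3),(-95,-105,3),(-95,105,3)]
tp=lambda a:L(a,2.5,(296,190)); sp=lambda a:L(a,400/180,(90,215))
PT=tp([(33,65),(210,46),(228,175),(47,194),(13,38),(216,18),(243,203),(36,227)])
PS=sp([(352,104),(202,215),(122,124),(275,23),(382,121),(205,252),(97,119),(268,8)])
M=np.array(pl+mt,float)
v,res=fit([("top",M,PT),("scene",M,PS)],[450,-150,0,0]); print("plaque",v); print(res.reshape(2,8,2))
for n,P in(("top",PT),("scene",PS)): w,_=fit([(n,M,P)],v); print(n,w)
R,t=pose(v)
for a,b in(((76,62),(316,128)),((80,99),(292,102))):
    p=tri(tp([a])[0],sp([b])[0]).x; print("tick",p,R.inv().apply(p-t))
    for n,u in(("top",tp([a])[0]),("scene",sp([b])[0])):
        q=least_squares(lambda xy:proj(n,R.apply([xy[0],xy[1],15])+t)[0]-u,[50,40]).x; print(n,q)
ts=lambda a:L(a,4,(156,160)); ss=lambda a:L(a,400/112,(290,175))
MT=np.array([(-125,0,5),(-125,-32,5),(0,0,13.5),(0,-90,13.5),(24,0,-8.5),(24,-90,-8.5)],float); UT=ts([(94,262),(148,270),(105,73),(267,100),(109,22),(272,44)])
MS=np.array([(-125,0,5),(-125,-32,5),(24,-90,-8.5),(24,0,-8.5),(0,-90,13.5)],float); US=ss([(215,41),(180,62),(212,178),(347,127),(196,132)])
v,res=fit([("top",MT,UT),("scene",MS,US)],[500,150,90,-5],-30); print("square",v);print(res)
# weight by silhouettes bbox
import cv2
a=np.linspace(0,2*np.pi,60); ring=lambda r,z:np.c_[r*np.cos(a),r*np.sin(a),0*a+z]
for nm,D,bt,bs in(("big",np.vstack([ring(19,0),ring(19,46),ring(11,64)]),(416,222,23,17),(100,302,28,30)),):
  def f(p,free=True):
    o=[]
    for n,b in(("top",bt),("scene",bs)):
        q=proj(n,D+p); lo=q.min(0);hi=q.max(0); o+=list(lo-np.array(b[:2])+.5)+list(hi-np.array(b[:2])-np.array(b[2:])+.5)
    return np.array(o)
  s=least_squares(f,[400,-250,0]); print(nm,s.x,s.fun)
E
```

```text
plaque [ 528.57 -186.09    1.45    7.39]
[[[-1.12 -0.62]
  [-0.92 -0.46]
  [-0.4  -0.16]
  [-0.37  0.23]
  [-0.87 -0.25]
  [-0.59 -0.69]
  [-0.11  0.2 ]
  [-1.09 -0.05]]

 [[-0.54  0.16]
  [-1.97 -0.02]
  [-0.44 -0.49]
  [-1.71  0.66]
  [ 0.24  0.37]
  [-0.09  0.83]
  [-1.31 -0.33]
  [-0.54 -0.55]]]
top [ 528.56 -189.12   -5.13    7.27]
scene [ 526.1  -183.7    -3.85    7.5 ]
tick [ 585.04 -132.17   17.11] [62.94 46.21 15.66]
top [61.65 44.25]
scene [63.68 47.73]
tick [ 547.6  -136.54   18.7 ] [25.25 46.69 17.25]
top [24.45 44.98]
scene [24.81 48.4 ]
square [656.61 209.03  90.85  -8.3 ]
[[-0.01  0.06]
 [-0.47  0.26]
 [-0.37 -0.64]
 [-2.03 -0.82]
 [ 2.08 -0.4 ]
 [-0.34  0.58]
 [ 0.01  0.71]
 [-1.62 -0.87]
 [ 1.46  0.09]
 [-0.58 -0.01]
 [-1.38  0.22]]
big [ 549.97 -380.24    6.22] [-0.31 -0.38 -0.53 -0.22  0.56  0.56 -1.45 -0.75]
```

```bash
cat > plan.py <<'E'
import numpy as np
from scipy.spatial.transform import Rotation as Ro
from bench import sensors
np.set_printoptions(precision=3,suppress=True)
def go(pos,R):
    "turn first (tool axes), then shift in the turned tool's axes"
    s=sensors.sense(); R0=Ro.from_euler("xyz",s["tcp_rot"],degrees=True)
    print("turn",(R0.inv()*R).as_rotvec(),"shift",R.inv().apply(np.array(pos)-s["tool_pos"]),"now",s["tool_pos"],s["tcp_rot"],"t",round(s["time"],2),"F",s["ft_force"],"gap",round(s["finger_gap"],1),"grip",round(s["grip_force"],1))
def sq(v,pitch=0): return Ro.from_euler("xyz",[0,pitch,v[3]],degrees=True),np.array(v[:3],float)
FLIP=Ro.from_euler("x",180,degrees=True)
E
python3 - <<'E'
from plan import *
R,t=sq([656.6,209,90,-8.3],-30)
go(R.apply([-40,-16,60])+t,R*FLIP)
E
```

```text
turn [-0.163  0.507  0.6  ] shift [ 139.012 -775.287  177.571] now [ 271.426 -534.472  206.237] [-179.902   -0.008   26.917] t 0.1 F [ 0.387 -0.55   0.879] gap 85.5 grip 0.0
```

Request:
{"api": "apply_moves", "payload": {
  "targets": [
    [0,0,0,-0.033,0.101,0.12,0],
    [0,0,0,-0.033,0.101,0.12,0],
    [0,0,0,-0.033,0.101,0.12,0],
    [0,0,0,-0.033,0.101,0.12,0],
    [0,0,0,-0.033,0.101,0.12,0],
    [10,-55.4,12.7,0,0,0,0],
    [10,-55.4,12.7,0,0,0,0],
    [10,-55.4,12.7,0,0,0,0],
    [10,-55.4,12.7,0,0,0,0.4],
    [10,-55.4,12.7,0,0,0,0.4],
    [10,-55.4,12.7,0,0,0,0.4],
    [10,-55.4,12.7,0,0,0,0.4],
    [10,-55.4,12.7,0,0,0,0.4],
    [10,-55.4,12.7,0,0,0,0.4],
    [10,-55.4,12.7,0,0,0,0.4],
    [10,-55.4,12.7,0,0,0,0.4],
    [10,-55.4,12.7,0,0,0,0.4],
    [10,-55.4,12.7,0,0,0,0.4],
    [10,-55.4,12.7,0,0,0,0.4],
    [0,0,0,0,0,0,0.4]
  ],
  "force": 60
}}

```text
time: 2.6
tool_pos: [591.2, 204.7, 116.3]
tcp_rot: [179.6, -29.7, -7.9]
ft_force: [-0.5, -0.0, -0.5]
finger_gap: 50.8
grip_force: 0.0
```

```bash
python3 - <<'E'
from plan import *
from bench import optics
import cv2
R,t=sq([656.6,209,90,-8.3],-30)
go(R.apply([-40,-16,25])+t,R*FLIP)
ims=[]
for n,(x,y) in(("top",(136,130)),("scene",(280,130))):
    im=optics.snapshot(n); np.save(f"pics/{n}1.npy",im); ims.append(cv2.resize(im[y:y+120,x:x+120,::-1],(400,400),interpolation=cv2.INTER_CUBIC))
cv2.imwrite("pics/m2.png",np.hstack(ims))
E
```

```text
turn [0.004 0.005 0.006] shift [ 2.418  2.307 29.815] now [591.153 204.71  116.262] [179.558 -29.707  -7.882] t 2.6 F [-0.521 -0.013 -0.466] gap 50.8 grip 0.0
```

View pics/m2.png

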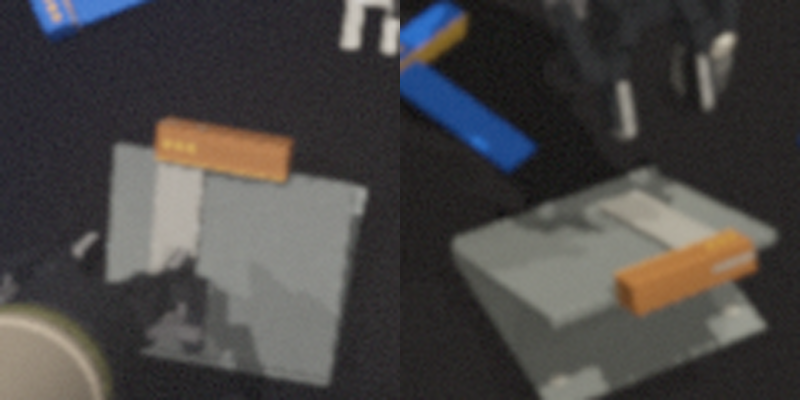

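```bash
python3 - <<'E'
from plan import *; from fit import proj
s=sensors.sense(); R=Ro.from_euler("xyz",s["tcp_rot"],degrees=True)
for y in(-25.5,25.5):
  for x in (-11,11):
    for z in(-3,-36):
        p=R.apply([x,y,z])+s["tool_pos"]; print(x,y,z,proj("scene",p),(proj("scene",p)[0]-[280,130])*3.333+[400,0],(proj("top",p)[0]-[136,130])*3.333)
E
```

```text
-11 -25.5 -3 [[366.248 172.024]] [687.465 140.068] [113.791 248.974]
-11 -25.5 -36 [[364.34  158.212]] [681.105  94.029] [ 97.24 266.65]
11 -25.5 -3 [[371.703 174.32 ]] [705.647 147.719] [115.55  218.259]
11 -25.5 -36 [[369.833 160.283]] [699.413 100.932] [ 98.908 234.963]
-11 25.5 -3 [[346.743 179.175]] [622.453 163.901] [188.996 261.583]
-11 25.5 -36 [[344.549 165.267]] [615.141 117.545] [175.206 279.729]
11 25.5 -3 [[351.913 181.635]] [639.685 172.099] [191.444 230.972]
11 25.5 -36 [[349.748 167.499]] [632.469 124.986] [177.614 248.154]
```

```bash
python3 - <<'E'
import numpy as np,cv2
s=np.load("pics/scene1.npy")[125:200,320:400,::-1];t=np.load("pics/top1.npy")[165:240,140:220,::-1]
g=lambda a:cv2.resize((255*np.clip(a/140.,0,1)**.5).astype(np.uint8),(400,375),interpolation=cv2.INTER_CUBIC)
cv2.imwrite("pics/m3.png",np.hstack([g(s),g(t)]))
E
```

```text
(no output)
```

View pics/m3.png

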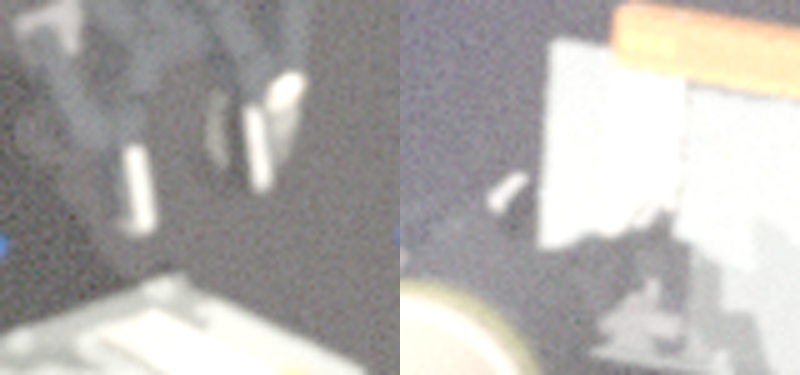

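Both pads show in the scene crop (tips at about (148,232) and (262,190)). They look farther back along the tool than predicted, so I'll approach in small steps and watch the force.

Request:
{"api": "apply_moves", "payload": {
  "targets": [
    [2.4,2.3,10,0.004,0.005,0.006,0.4],
    [0,0,10,0,0,0,0.4],
    [0,0,10,0,0,0,0.4],
    [0,0,10,0,0,0,0.4],
    [0,0,5,0,0,0,0.4],
    [0,0,3,0,0,0,0.4],
    [0,0,0,0,0,0,0.4]
  ]
}}

```text
time: 3.58
tool_pos: [617.6, 195.5, 79.3]
tcp_rot: [-179.9, -30.2, -8.6]
ft_force: [0.3, 0.4, -0.2]
finger_gap: 51.4
grip_force: 0.0
```

```bash
python3 - <<'E'
from plan import *
from bench import optics
import cv2
R,t=sq([656.6,209,90,-8.3],-30)
go(R.apply([-40,-16,1])+t,R*FLIP)
im=optics.snapshot("scene"); np.save("pics/scene2.npy",im)
im2=optics.snapshot("top"); np.save("pics/top2.npy",im2)
g=lambda a:cv2.resize((255*np.clip(a/170.,0,1)**.6).astype(np.uint8),(400,400),interpolation=cv2.INTER_CUBIC)
cv2.imwrite("pics/m4.png",np.hstack([g(im[150:240,320:410,::-1]),g(im2[155:245,140:230,::-1])]))
E
```

```text
turn [ 0.    -0.004 -0.004] shift [-2.929 -2.992  8.065] now [617.606 195.496  79.315] [-179.864  -30.245   -8.593] t 3.58 F [ 0.263  0.362 -0.229] gap 51.4 grip 0.0
```

View pics/m4.png

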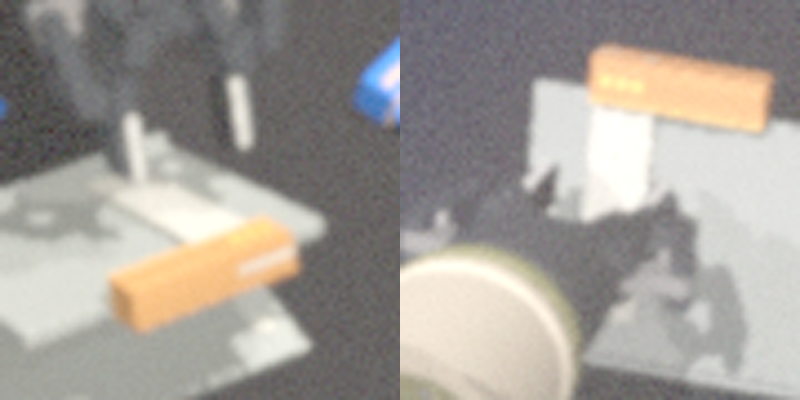

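Request:
{"api": "apply_moves", "payload": {
  "targets": [
    [0,0,2,0,0,0,0.4],
    [0,0,2,0,0,0,0.4],
    [0,0,1,0,0,0,0.4],
    [0,0,1,0,0,0,0.4],
    [0,0,0,0,0,0,0.4]
  ]
}}

```text
time: 4.3
tool_pos: [620.6, 195.0, 74.2]
tcp_rot: [-179.9, -30.2, -8.6]
ft_force: [0.3, 0.4, 0.7]
finger_gap: 51.4
grip_force: 0.0
```

Request:
{"api": "apply_moves", "payload": {
  "targets": [
    [0,0,1,0,0,0,0.4],
    [0,0,1,0,0,0,0.4],
    [0,0,1,0,0,0,0.4],
    [0,0,0,0,0,0,0.4]
  ]
}}

```text
time: 4.8
tool_pos: [622.1, 194.7, 71.6]
tcp_rot: [-179.9, -30.2, -8.6]
ft_force: [0.7, -0.8, -0.0]
finger_gap: 51.1
grip_force: 0.0
```

Request:
{"api": "apply_moves", "payload": {
  "targets": [
    [0,0,1,0,0,0,0.4],
    [0,0,1,0,0,0,0.4],
    [0,0,1,0,0,0,0.4],
    [0,0,0,0,0,0,0.4]
  ]
}}

```text
time: 5.3
tool_pos: [623.6, 194.5, 69.0]
tcp_rot: [-179.9, -30.2, -8.6]
ft_force: [-0.2, 0.5, 0.2]
finger_gap: 51.6
grip_force: 0.0
```

Request:
{"api": "apply_moves", "payload": {
  "targets": [
    [0,0,1,0,0,0,0.4],
    [0,0,1,0,0,0,0.4],
    [0,0,1,0,0,0,0.4],
    [0,0,0,0,0,0,0.4]
  ]
}}

```text
time: 5.8
tool_pos: [625.0, 194.3, 66.4]
tcp_rot: [-179.9, -30.2, -8.6]
ft_force: [-0.1, 0.1, 0.2]
finger_gap: 51.2
grip_force: 0.0
```

Request:
{"api": "apply_moves", "payload": {
  "targets": [
    [0,0,1,0,0,0,0.4],
    [0,0,1,0,0,0,0.4],
    [0,0,0,0,0,0,0.4]
  ]
}}

```text
time: 6.18
tool_pos: [626.0, 194.2, 64.6]
tcp_rot: [-179.9, -30.2, -8.6]
ft_force: [0.7, 0.4, 0.5]
finger_gap: 51.3
grip_force: 0.0
```

Request:
{"api": "apply_moves", "payload": {
  "targets": [
    [0,0,1,0,0,0,0.4],
    [0,0,1,0,0,0,0.4],
    [0,0,0,0,0,0,0.4]
  ]
}}

```text
time: 6.55
tool_pos: [627.0, 194.0, 62.9]
tcp_rot: [-179.9, -30.2, -8.6]
ft_force: [-0.3, 0.1, -0.0]
finger_gap: 51.3
grip_force: 0.0
```

```bash
python3 - <<'E'
from plan import *
from bench import optics
import cv2
R,t=sq([656.6,209,90,-8.3],-30)
go(R.apply([-40,-16,1])+t,R*FLIP)
im=optics.snapshot("scene"); np.save("pics/scene3.npy",im)
g=lambda a:cv2.resize((255*np.clip(a/170.,0,1)**.6).astype(np.uint8),(600,600),interpolation=cv2.INTER_CUBIC)
cv2.imwrite("pics/m5.png",g(im[150:240,320:410,::-1]))
E
```

```text
turn [ 0.    -0.004 -0.004] shift [ -2.999  -3.104 -10.924] now [627.044 194.006  62.906] [-179.863  -30.248   -8.597] t 6.55 F [-0.33   0.125 -0.04 ] gap 51.3 grip 0.0
```

View pics/m5.png

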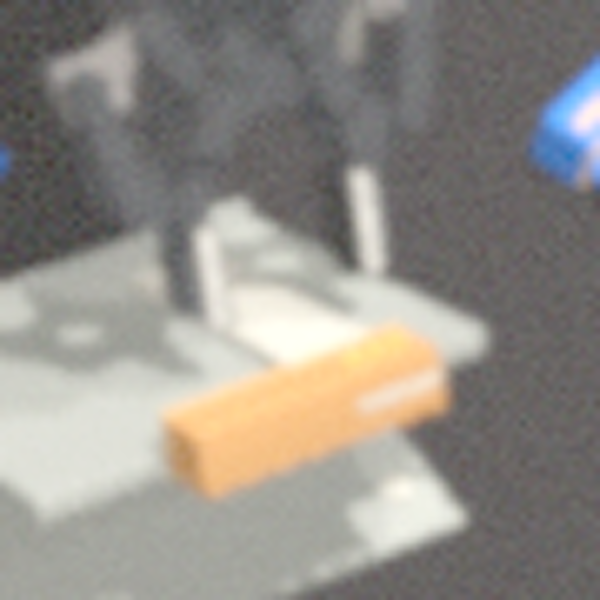

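```bash
python3 - <<'E'
from plan import *; from fit import proj
from scipy.optimize import least_squares
s=sensors.sense(); R=Ro.from_euler("xyz",s["tcp_rot"],degrees=True)
Rs,t=sq([656.6,209,90,-8.3],-30)
for u in([352.2,198.7],[375.8,190.5]):
  for x in(0,11):
    q=least_squares(lambda v:proj("scene",R.apply([x,v[0],v[1]])+s["tool_pos"])[0]-u,[0,0]).x
    print(x,q,"in square frame",Rs.inv().apply(R.apply([x,*q])+s["tool_pos"]-t))
for p in([-125,0,5],[-125,-32,5],[-60,0,5],[-60,-32,5],[-20,-32,5],[-20,0,5]): print(p,(proj("scene",Rs.apply(p)+t)[0]-[320,150])*6.667)
E
```

```text
0 [ 25.185 -26.776] in square frame [-37.187 -44.236  16.917]
11 [ 30.825 -32.166] in square frame [-26.236 -49.924  22.357]
0 [-36.605 -24.843] in square frame [-36.906  17.552  14.973]
11 [-30.183 -30.257] in square frame [-25.958  11.083  20.437]
[-125, 0, 5] [198.677 247.074]
[-125, -32, 5] [122.483 275.757]
[-60, 0, 5] [295.281 295.284]
[-60, -32, 5] [215.897 325.854]
[-20, -32, 5] [278.387 359.367]
[-20, 0, 5] [359.862 327.512]
```

Request:
{"api": "apply_moves", "payload": {
  "targets": [
    [-2,-3,2,0,0,0,0.4],
    [0,0,2,0,0,0,0.4],
    [0,0,2,0,0,0,0.4],
    [0,0,2,0,0,0,0.4],
    [0,0,0,0,0,0,0.4]
  ]
}}

```text
time: 7.22
tool_pos: [629.7, 196.6, 54.9]
tcp_rot: [-179.9, -30.2, -8.6]
ft_force: [-0.5, -0.7, -0.5]
finger_gap: 51.4
grip_force: 0.0
```

Request:
{"api": "apply_moves", "payload": {
  "targets": [
    [0,0,1,0,0,0,0.4],
    [0,0,1,0,0,0,0.4],
    [0,0,1,0,0,0,0.4],
    [0,0,0,0,0,0,0.4]
  ]
}}

```text
time: 7.72
tool_pos: [631.2, 196.4, 52.4]
tcp_rot: [-179.9, -30.2, -8.6]
ft_force: [0.5, 0.7, 0.2]
finger_gap: 51.4
grip_force: 0.0
```

Request:
{"api": "apply_moves", "payload": {
  "targets": [
    [0,0,1,0,0,0,0.4],
    [0,0,1,0,0,0,0.4],
    [0,0,1,0,0,0,0.4],
    [0,0,0,0,0,0,0.4]
  ]
}}

```text
time: 8.22
tool_pos: [632.7, 196.2, 49.8]
tcp_rot: [-179.9, -30.2, -8.6]
ft_force: [0.5, 0.1, -0.2]
finger_gap: 51.1
grip_force: 0.0
```

Request:
{"api": "apply_moves", "payload": {
  "targets": [
    [0,0,1,0,0,0,0.4],
    [0,0,1,0,0,0,0.4],
    [0,0,0,0,0,0,0.4]
  ]
}}

```text
time: 8.6
tool_pos: [633.8, 196.1, 48.1]
tcp_rot: [-179.9, -30.2, -8.6]
ft_force: [-0.1, -0.3, 0.1]
finger_gap: 50.9
grip_force: 0.0
```

Request:
{"api": "apply_moves", "payload": {
  "targets": [
    [0,0,1,0,0,0,0.4],
    [0,0,1,0,0,0,0.4],
    [0,0,0,0,0,0,0.4]
  ]
}}

```text
time: 8.98
tool_pos: [634.7, 195.9, 46.4]
tcp_rot: [-179.9, -30.2, -8.6]
ft_force: [0.4, 0.4, 0.9]
finger_gap: 51.1
grip_force: 0.0
```

Request:
{"api": "apply_moves", "payload": {
  "targets": [
    [0,0,1,0,0,0,0.4],
    [0,0,1,0,0,0,0.4],
    [0,0,0,0,0,0,0.4]
  ]
}}

```text
time: 9.35
tool_pos: [635.3, 195.9, 45.9]
tcp_rot: [-179.9, -30.2, -8.6]
ft_force: [-20.7, -2.4, 19.7]
finger_gap: 51.1
grip_force: 13.8
```

Contact with the rest face: the open fingertips sit about 28 mm behind the nominal TCP. I'll back off 4 mm for the forward swing, then close.

Request:
{"api": "apply_moves", "payload": {
  "targets": [
    [0,0,-4,0,0,0,0.4],
    [0,0,0,0,0,0,0.4],
    [0,0,0,0,0,0,0.8],
    [0,0,0,0,0,0,0.8],
    [0,0,0,0,0,0,0.8],
    [0,0,0,0,0,0,0.8]
  ],
  "force": 50
}}

```text
time: 10.1
tool_pos: [633.6, 195.9, 48.5]
tcp_rot: [-179.9, -30.2, -8.6]
ft_force: [-9.2, -1.6, 9.0]
finger_gap: 30.0
grip_force: 52.8
```

Request:
{"api": "apply_moves", "payload": {
  "targets": [
    [0,0,-1,0,0,0,0.8],
    [0,0,-3,0,0,0,0.8],
    [0,0,-8,0,0,0,0.8],
    [0,0,-12,0,0,0,0.8],
    [0,0,-15,0,0,0,0.8],
    [0,0,-20,0,0,0,0.8],
    [0,0,-20,0,0,0,0.8],
    [0,0,0,0,0,0,0.8],
    [0,0,0,0,0,0,0.8]
  ],
  "force": 80
}}

```text
time: 11.22
tool_pos: [594.2, 201.9, 116.3]
tcp_rot: [-179.9, -30.3, -8.6]
ft_force: [-0.8, -0.2, -3.5]
finger_gap: 28.5
grip_force: 81.2
```

```bash
python3 - <<'E'
from plan import *
# tool->square: grasp point G in square frame, tip offset d behind TCP
s=sensors.sense(); print(s["ft_force"],s["wrist_torque"],s["finger_gap"])
R0=Ro.from_euler("xyz",s["tcp_rot"],degrees=True)
# square origin in tool: y: blade centre = tool y 0; x from fit at grasp
Rs,t=sq([656.6,209,89.5,-8.3],-30)
Rg=Ro.from_euler("xyz",[-179.9,-30.2,-8.6],degrees=True); pg=np.array([633.6,195.9,48.5])
print("sq origin in tool at grasp",Rg.inv().apply(t-pg))
# target: square laid, above plaque by 60
Rp=Ro.from_euler("z",7.4,degrees=True)
o=Rp.apply([65,46.5,15])+[528.6,-186,0]
print("target origin",o)
off=Rg.inv().apply(t-pg); off[1]=-16
Rt=Rp*FLIP
go(o+[0,0,60]-Rt.apply(off),Rt)
E
```

```text
[-0.76  -0.232 -3.523] [ 0.103  0.453 -0.022] 28.521785661508513
sq origin in tool at grasp [ 38.586 -16.436 -24.953]
target origin [ 587.07  -131.516   15.   ]
turn [ 0.071 -0.525 -0.272] shift [-88.611 345.755  66.239] now [594.208 201.936 116.286] [-179.853  -30.255   -8.587] t 11.22 F [-0.76  -0.232 -3.523] gap 28.5 grip 81.2
```

Request:
{"api": "apply_moves", "payload": {
  "targets": [
    [0,0,-5,0.018,-0.131,-0.068,0.8],
    [0,0,-5,0.018,-0.131,-0.068,0.8],
    [0,0,0,0.018,-0.131,-0.068,0.8],
    [0,0,0,0.018,-0.131,-0.068,0.8],
    [-6,20,0,0,0,0,0.8],
    [-10,40,0,0,0,0,0.8],
    [-12,50,0,0,0,0,0.8],
    [-14,54,0,0,0,0,0.8],
    [-14,54,0,0,0,0,0.8],
    [-12,50,10,0,0,0,0.8],
    [-10,40,15,0,0,0,0.8],
    [-8,28,15,0,0,0,0.8],
    [-2,10,15,0,0,0,0.8],
    [0,0,10,0,0,0,0.8],
    [0,0,0,0,0,0,0.8],
    [0,0,0,0,0,0,0.8]
  ]
}}

```text
time: 13.22
tool_pos: [548.0, -151.0, 60.6]
tcp_rot: [-180.0, -0.1, 7.5]
ft_force: [0.1, 0.4, -1.4]
finger_gap: 28.5
grip_force: 81.2
```

```bash
python3 - <<'E'
from plan import *
from bench import optics
import cv2
off=np.array([38.6,-16,-25])
Rp=Ro.from_euler("z",7.4,degrees=True); o=Rp.apply([65,46.5,15])+[528.6,-186,0]; Rt=Rp*FLIP
go(o+[0,0,40]-Rt.apply(off),Rt)
ims=[]
for n,(x,y) in(("top",(270,170)),("scene",(130,180))):
    im=optics.snapshot(n); np.save(f"pics/{n}4.npy",im); ims.append(cv2.resize(im[y:y+150,x:x+100 if 0 else x+133,::-1],(400,451),interpolation=cv2.INTER_CUBIC))
cv2.imwrite("pics/m6.png",np.hstack(ims))
E
```

```text
turn [-0.    -0.002  0.002] shift [ 2.66   1.667 30.648] now [ 548.    -151.043   60.648] [-179.989   -0.106    7.486] t 13.22 F [ 0.12   0.376 -1.41 ] gap 28.5 grip 81.2
```

View pics/m6.png

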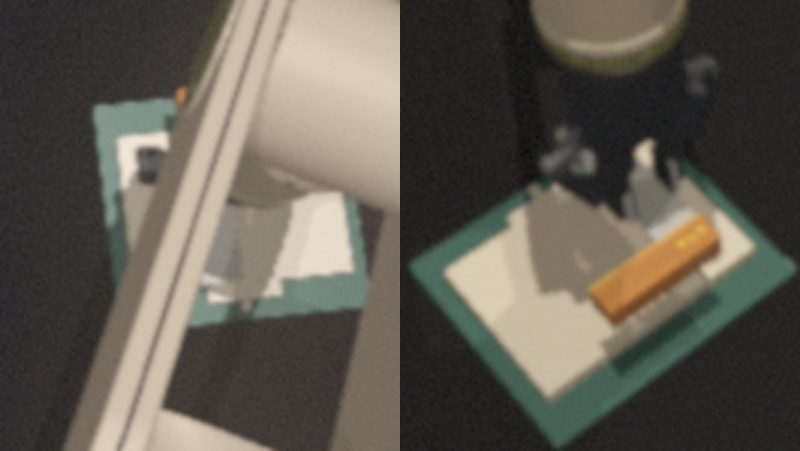

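Request:
{"api": "apply_moves", "payload": {
  "targets": [
    [4,1.7,15,0,0,0,0.8],
    [3.7,0,15,0,0,0,0.8],
    [0,0,15,0,0,0,0.8],
    [0,0,11,0,0,0,0.8],
    [0,0,0,0,0,0,0.8],
    [0,0,0,0,0,0,0.8]
  ]
}}

```text
time: 14.08
tool_pos: [555.6, -152.8, 4.5]
tcp_rot: [-180.0, -0.1, 7.4]
ft_force: [0.3, -0.0, -2.8]
finger_gap: 28.8
grip_force: 81.2
```

```bash
python3 - <<'E'
from plan import *
from bench import optics
import cv2
off=np.array([38.6,-16,-25])
Rp=Ro.from_euler("z",7.4,degrees=True); o=Rp.apply([65,46.5,15])+[528.6,-186,0]; Rt=Rp*FLIP
go(o-Rt.apply(off),Rt)
im=optics.snapshot("scene"); np.save("pics/scene5.npy",im)
a=im[235:310,170:270,::-1]
cv2.imwrite("pics/m7.png",cv2.resize(a,(800,600),interpolation=cv2.INTER_CUBIC))
E
```

```text
turn [-0.    -0.001  0.   ] shift [-4.643 -1.038 14.477] now [ 555.59  -152.785    4.477] [-179.983   -0.084    7.406] t 14.07 F [ 0.323 -0.01  -2.784] gap 28.8 grip 81.2
```

View pics/m7.png

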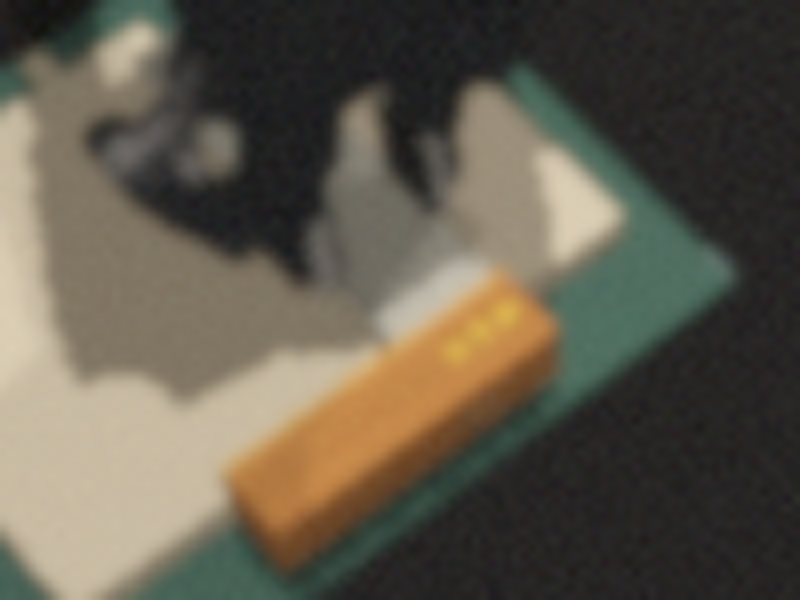

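```bash
cat > rel.py <<'E'
from fit import *
np.set_printoptions(precision=2,suppress=True)
L=lambda a,s,o:(np.array(a,float)+.5)/s-.5+np.array(o)
M=np.array([(65,90,15),(65,-90,15),(-65,-90,15),(-65,90,15),(95,105,3),(95,-105,3),(-95,-105,3),(-95,105,3)],float)
tp=lambda a:L(a,2.5,(296,190)); sp=lambda a:L(a,400/180,(90,215))
PT=tp([(33,65),(210,46),(228,175),(47,194),(13,38),(216,18),(243,203),(36,227)])
PS=sp([(352,104),(202,215),(122,124),(275,23),(382,121),(205,252),(97,119),(268,8)])
def fitz(n,M,U,z,v0):
    def f(v): R,t=pose([v[0],v[1],z,v[2]]); return (proj(n,R.apply(M)+t)-U).ravel()
    s=least_squares(f,v0,loss="soft_l1"); return np.array([s.x[0],s.x[1],z,s.x[2]]),f(s.x).reshape(-1,2)
def inpl(n,v,u,z=15):
    R,t=pose(v); return least_squares(lambda xy:proj(n,R.apply([xy[0],xy[1],z])+t)[0]-u,[50,40]).x
E
python3 - <<'E'
from rel import *
vs,rs=fitz("scene",M,PS,0,[528,-186,7]); vt,rt=fitz("top",M,PT,0,[528,-186,7])
print("scene",vs,"top",vt); print(np.c_[rs,rt])
print("tick scene",inpl("scene",vs,sp((316,128))),inpl("scene",vs,sp((292,102))),"top",inpl("top",vt,tp((76,62))),inpl("top",vt,tp((80,99))))
MS=np.array([(0,-90,13.5),(24,-90,-8.5),(24,0,-8.5),(24,0,13.5),(0,0,13.5)],float)
U=L([(227,475),(290,577),(556,372),(560,325),(500,268)],8,(170,235))
v,r=fit([("scene",MS,U)],[590,-132,28,7.4]); print("sq free",v,r.ravel())
for z in(26,28,30):
    v,r=fitz("scene",MS,U,z,[590,-132,7]); R,t=pose(vs); print(z,v,"rel plaque",R.inv().apply(v[:3]-t),v[3]-vs[3],np.abs(r).max())
print("arm predicts origin",[555.6,-152.8,4.5]+(Ro.from_euler("z",7.4,degrees=True)*Ro.from_euler("x",180,degrees=True)).apply([38.6,-16,-25]))
E
```

```text
scene [ 528.39 -184.36    0.      7.5 ] top [ 528.17 -188.09    0.      7.26]
[[ 0.12  0.01 -0.33 -0.46]
 [-1.03 -0.17 -0.22 -0.12]
 [ 0.41 -0.5   0.18  0.12]
 [-1.11  0.64  0.31  0.33]
 [ 0.87  0.18 -0.06 -0.09]
 [ 0.89  0.63  0.13 -0.33]
 [-0.47 -0.31  0.43  0.48]
 [ 0.02 -0.56 -0.44  0.03]]
tick scene [62.97 46.34] [24.03 47.08] top [62.36 46.09] [25.11 46.73]
sq free [ 586.22 -129.7    19.72    8.65] [-0.3  -0.12  0.27 -0.01  0.71 -0.29 -0.38  0.26 -0.18  0.16]
26 [ 589.6  -131.03   26.      8.66] rel plaque [67.65 44.89 26.  ] 1.1611322212081525 0.8413904700277612
28 [ 590.68 -131.45   28.      8.66] rel plaque [68.66 44.33 28.  ] 1.164217151707275 0.8826504645554394
30 [ 591.75 -131.88   30.      8.66] rel plaque [69.67 43.76 30.  ] 1.1672226108533152 0.9235320640552516
arm predicts origin [ 591.82 -131.96   29.5 ]
```

Request:
{"api": "apply_moves", "payload": {
  "targets": [
    [0,-1.8,4,0,0,0,0.8],
    [0,0,4,0,0,0,0.8],
    [0,0,3,0,0,0,0.8],
    [0,0,0,0,0,0,0.8],
    [0,0,0,0,0,0,0.8]
  ]
}}

```text
time: 14.75
tool_pos: [555.2, -150.9, -6.8]
tcp_rot: [-180.0, -0.1, 7.4]
ft_force: [-0.7, -0.0, -2.4]
finger_gap: 28.7
grip_force: 81.2
```

Request:
{"api": "apply_moves", "payload": {
  "targets": [
    [0,0,1,0,0,0,0.8],
    [0,0,1,0,0,0,0.8],
    [0,0,0,0,0,0,0.8]
  ]
}}

```text
time: 15.12
tool_pos: [555.0, -150.8, -9.0]
tcp_rot: [-180.0, -0.0, 7.4]
ft_force: [-0.6, -0.3, -2.0]
finger_gap: 28.7
grip_force: 81.2
```

Request:
{"api": "apply_moves", "payload": {
  "targets": [
    [0,0,1,0,0,0,0.8],
    [0,0,0,0,0,0,0.8]
  ]
}}

```text
time: 15.38
tool_pos: [555.1, -150.9, -9.1]
tcp_rot: [-180.0, -0.1, 7.4]
ft_force: [-3.6, 0.5, 4.7]
finger_gap: 29.2
grip_force: 84.4
```

Request:
{"api": "apply_moves", "payload": {
  "targets": [
    [0,0,1,0,0,0,0.8],
    [0,0,0,0,0,0,0.8]
  ]
}}

```text
time: 15.62
tool_pos: [555.2, -150.9, -9.2]
tcp_rot: [-180.0, -0.0, 7.4]
ft_force: [-8.5, 2.5, 13.8]
finger_gap: 28.7
grip_force: 87.6
```

Request:
{"api": "apply_moves", "payload": {
  "targets": [
    [0,0,0.5,0,0,0,0.8],
    [0,0,0,0,0,0,0.8]
  ]
}}

```text
time: 15.88
tool_pos: [555.2, -150.8, -9.2]
tcp_rot: [-180.0, -0.0, 7.4]
ft_force: [-10.7, 3.5, 18.8]
finger_gap: 28.8
grip_force: 89.2
```

Request:
{"api": "apply_moves", "payload": {
  "targets": [
    [0,0,-2,0,0,0,0.8],
    [-1.5,0,0,0,0,0,0.8],
    [-1,0,0,0,0,0,0.8],
    [0,0,0,0,0,0,0.8]
  ]
}}

```text
time: 16.38
tool_pos: [553.1, -151.3, -9.1]
tcp_rot: [-180.0, -0.1, 7.4]
ft_force: [1.1, -0.1, 0.3]
finger_gap: 28.5
grip_force: 82.6
```

Request:
{"api": "apply_moves", "payload": {
  "targets": [
    [-1,0,0,0,0,0,0.8],
    [0,0,0,0,0,0,0.8]
  ]
}}

```text
time: 16.62
tool_pos: [552.0, -151.4, -9.1]
tcp_rot: [-180.0, -0.1, 7.4]
ft_force: [3.2, -0.1, 1.9]
finger_gap: 28.5
grip_force: 82.9
```

Request:
{"api": "apply_moves", "payload": {
  "targets": [
    [-1,0,0,0,0,0,0.8],
    [0,0,0,0,0,0,0.8]
  ]
}}

```text
time: 16.88
tool_pos: [550.9, -151.5, -9.1]
tcp_rot: [-180.0, -0.1, 7.4]
ft_force: [3.1, 0.3, 2.9]
finger_gap: 28.5
grip_force: 83.2
```

Request:
{"api": "apply_moves", "payload": {
  "targets": [
    [-1,0,0,0,0,0,0.8],
    [0,0,0,0,0,0,0.8]
  ]
}}

```text
time: 17.12
tool_pos: [549.9, -151.6, -9.1]
tcp_rot: [-180.0, -0.1, 7.4]
ft_force: [2.9, 1.7, 2.7]
finger_gap: 28.4
grip_force: 83.5
```

Request:
{"api": "apply_moves", "payload": {
  "targets": [
    [-1,0,0,0,0,0,0.8],
    [0,0,0,0,0,0,0.8]
  ]
}}

```text
time: 17.38
tool_pos: [549.6, -151.7, -9.1]
tcp_rot: [-180.0, -0.2, 7.4]
ft_force: [6.8, 0.3, -1.0]
finger_gap: 28.4
grip_force: 82.6
```

Request:
{"api": "apply_moves", "payload": {
  "targets": [
    [-1,0,0,0,0,0,0.8],
    [0,0,0,0,0,0,0.8]
  ]
}}

```text
time: 17.62
tool_pos: [549.6, -151.7, -9.0]
tcp_rot: [180.0, -0.3, 7.4]
ft_force: [13.1, 0.2, -4.9]
finger_gap: 28.6
grip_force: 81.0
```

Request:
{"api": "apply_moves", "payload": {
  "targets": [
    [-1,0,0,0,0,0,0.8],
    [0,0,0,0,0,0,0.8]
  ]
}}

```text
time: 17.88
tool_pos: [549.7, -151.8, -8.8]
tcp_rot: [180.0, -0.4, 7.4]
ft_force: [16.7, 0.9, -8.4]
finger_gap: 29.2
grip_force: 80.6
```

Contact with the plaque edge is confirmed. I'll ease off, release, lift clear and check.

Request:
{"api": "apply_moves", "payload": {
  "targets": [
    [1.8,0,0.3,0,0,0,0.8],
    [0,0,0,0,0,0,0.8],
    [0,0,0,0,0,0,0.6],
    [0,0,0,0,0,0,0.5],
    [0,0,-2,0,0,0,0.4],
    [0,0,-4,0,0,0,0.3],
    [0,0,-20,0,0,0,0.3],
    [0,0,-40,0,0,0,0.3],
    [0,0,-50,0,0,0,0.1],
    [0,45,0,0,0,0,0.1],
    [0,55,0,0,0,0,0.1],
    [0,55,0,0,0,0,0.1],
    [0,55,0,0,0,0,0.1],
    [0,0,0,0,0,0,0.1],
    [0,0,0,0,0,0,0.1]
  ]
}}

```text
time: 19.75
tool_pos: [575.5, -360.1, 107.2]
tcp_rot: [-180.0, -0.1, 7.4]
ft_force: [0.1, 0.5, -0.1]
finger_gap: 76.8
grip_force: 0.0
```

```bash
python3 - <<'E'
from plan import *
from bench import optics
import cv2
s=sensors.sense(); print(s["tool_pos"],s["tcp_rot"],s["time"],s["ft_force"])
t=np.mean([optics.snapshot("top").astype(float) for _ in range(4)],0);c=np.mean([optics.snapshot("scene").astype(float) for _ in range(4)],0)
np.save("pics/top6.npy",t);np.save("pics/scene6.npy",c)
g=lambda a,x,y:cv2.resize(np.clip(a,0,255).astype(np.uint8)[y:y+80,x:x+80,::-1],(400,400),interpolation=cv2.INTER_CUBIC)
t0=np.load("pics/top0.npy")
cv2.imwrite("pics/m8.png",np.vstack([np.hstack([g(t,304,195),g(c,180,240)])]))
E
```

```text
[ 575.496 -360.088  107.189] [-179.974   -0.09     7.375] 19.75 [ 0.11   0.519 -0.083]
```

View pics/m8.png

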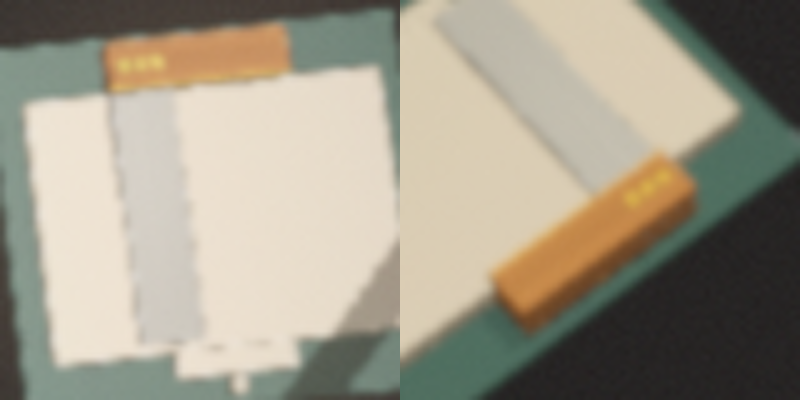

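Top tile: the stock is flush at the far edge (105-290, 60-90) and the blade runs straight across. Its outer edge is at about (110,95)-(140,340), and the tick is practically covered. I've now viewed 10 pictures, so I'll compare edge and tick numerically.

```bash
python3 - <<'E'
from rel import *
import cv2
out=[]
for n,v in(("top",fitz("top",M,PT,0,[528,-186,7])[0]),("scene",fitz("scene",M,PS,0,[528,-186,7])[0])):
    R,t=pose(v)
    for k in(0,6):
        im=np.load(f"pics/{n}{k}.npy").astype(np.float32)
        for rng in((32,44),(46,58),(-20,0),(-50,-30)):
            if k==0 and rng[0]<0: continue
            ys=np.arange(38,58,1.); xs=np.arange(*rng,1.)
            P=np.array([[x,y,15] for y in ys for x in xs]); u=proj(n,R.apply(P)+t).astype(np.float32)
            c=cv2.remap(im,u[:,0].copy(),u[:,1].copy(),cv2.INTER_LINEAR).reshape(len(ys),len(xs),3).mean(1)
            print(n,k,rng,(c[:,0]).round().astype(int).tolist(),(c[:,0]-c[:,2]).round().astype(int).tolist())
w,r=None,None
E
```

```text
top 0 (32, 44) [236, 237, 237, 237, 235, 232, 228, 222, 215, 209, 209, 211, 217, 224, 230, 233, 236, 237, 237, 237] [29, 29, 29, 29, 28, 28, 28, 28, 28, 28, 28, 28, 28, 28, 28, 28, 28, 28, 28, 28]
top 0 (46, 58) [237, 236, 236, 235, 233, 230, 222, 213, 204, 195, 193, 200, 209, 219, 227, 233, 235, 236, 237, 237] [28, 28, 28, 28, 29, 29, 28, 28, 28, 27, 27, 27, 28, 28, 28, 28, 28, 28, 29, 29]
top 6 (32, 44) [215, 214, 214, 214, 214, 212, 211, 208, 204, 202, 206, 211, 218, 225, 232, 235, 237, 238, 238, 238] [15, 15, 15, 15, 15, 15, 15, 16, 17, 18, 21, 24, 26, 27, 28, 28, 28, 28, 28, 28]
top 6 (46, 58) [215, 215, 214, 214, 214, 213, 211, 209, 205, 201, 202, 208, 214, 222, 229, 234, 236, 238, 238, 238] [15, 15, 15, 14, 14, 14, 14, 14, 15, 17, 19, 22, 25, 26, 27, 28, 28, 28, 28, 28]
top 6 (-20, 0) [212, 212, 212, 212, 212, 211, 211, 210, 210, 213, 217, 223, 228, 233, 236, 237, 238, 238, 239, 239] [15, 15, 15, 15, 15, 15, 16, 17, 18, 20, 23, 25, 27, 27, 28, 28, 28, 28, 28, 28]
top 6 (-50, -30) [208, 208, 209, 209, 209, 208, 207, 206, 204, 206, 212, 218, 224, 230, 234, 237, 238, 238, 238, 23
[... 579 characters left out ...]
 218, 218, 219, 219] [20, 20, 20, 20, 20, 20, 21, 22, 24, 26, 29, 32, 35, 36, 37, 38, 38, 38, 38, 38]
scene 6 (46, 58) [199, 199, 199, 199, 199, 199, 200, 200, 202, 204, 207, 210, 212, 215, 216, 217, 218, 218, 218, 218] [33, 33, 34, 34, 34, 34, 34, 35, 36, 38, 40, 42, 42, 42, 41, 40, 39, 39, 38, 38]
scene 6 (-20, 0) [193, 192, 192, 193, 193, 193, 194, 196, 199, 202, 205, 209, 212, 215, 216, 217, 218, 218, 218, 218] [20, 20, 20, 20, 20, 21, 21, 22, 24, 27, 30, 32, 35, 36, 37, 38, 38, 38, 38, 38]
scene 6 (-50, -30) [189, 189, 189, 189, 189, 190, 191, 192, 194, 197, 201, 205, 209, 212, 215, 216, 217, 217, 217, 217] [20, 20, 19, 19, 19, 20, 20, 21, 23, 26, 29, 32, 35, 36, 37, 38, 38, 38, 39, 39]
```

Blade edge minus tick centre is about 0.3 mm in the top view and 0 mm in the scene view, after correcting for blade height. The square is right. Next, the weight.

```bash
python3 - <<'E'
from rel import *
from plan import go,FLIP
import cv2
a=np.linspace(0,2*np.pi,60); ring=lambda r,z:np.c_[r*np.cos(a),r*np.sin(a),0*a+z]
D=np.vstack([ring(19,0),ring(19,46),ring(11,64)])
B={}
for n in("top","scene"):
    h=cv2.cvtColor(np.load(f"pics/{n}0.npy"),cv2.COLOR_RGB2HSV); k=cv2.inRange(h,(14,110,45),(34,255,255))
    N,l,st,c=cv2.connectedComponentsWithStats(k); tgt=(427,230) if n=="top" else(114,316)
    i=1+np.argmin(np.hypot(*(c[1:]-tgt).T)+1e3*(st[1:,4]<150)); B[n]=st[i]; print(n,st[i])
def f(p,ns):
    o=[]
    for n in ns:
        q=proj(n,D+[p[0],p[1],0]); b=B[n].astype(float); o+=list((q.min(0)+q.max(0))/2-(b[:2]+b[2:4]/2-.5))
    return np.array(o)
for ns in(("top",),("scene",),("top","scene")): s=least_squares(f,[550,-380],args=(ns,)); print(ns,s.x,s.fun)
W=s.x
R=Ro.from_euler("z",7.4,degrees=True)*FLIP
go([W[0],W[1],-7],R)
E
```

```text
top [415 221  24  19 347]
scene [100 302  28  30 623]
('top',) [ 549.88  -382.557] [-0.  0.]
('scene',) [ 546.856 -379.801] [0. 0.]
('top', 'scene') [ 548.184 -380.708] [-0.714  0.665 -0.174  0.751]
turn [-0.    -0.001  0.001] shift [-29.989  17.652 113.529] now [ 575.65  -359.341  106.529] [-179.979   -0.068    7.465] t 20.15 F [ 0.768 -0.282  0.469] gap 76.9 grip 0.0
```

Request:
{"api": "apply_moves", "payload": {
  "targets": [
    [-15,9,0,0,0,0,0.1],
    [-15,8.7,0,0,0,0,0.1],
    [0,0,30,0,0,0,0.1],
    [0,0,30,0,0,0,0.1],
    [0,0,25,0,0,0,0.1],
    [0,0,15,0,0,0,0.1],
    [0,0,6,0,0,0,0.2],
    [0,0,0,0,0,0,0.2],
    [0,0,0,0,0,0,0.2]
  ],
  "force": 30
}}

```text
time: 21.28
tool_pos: [548.8, -382.0, 1.6]
tcp_rot: [179.9, -0.1, 7.4]
ft_force: [0.1, -0.2, 0.7]
finger_gap: 68.0
grip_force: 0.0
```

Request:
{"api": "apply_moves", "payload": {
  "targets": [
    [0,0,0,0,0,0,0.35],
    [0,0,0,0,0,0,0.45],
    [0,0,0,0,0,0,0.6],
    [0,0,0,0,0,0,0.7],
    [0,0,0,0,0,0,0.7]
  ]
}}

```text
time: 21.9
tool_pos: [548.3, -381.1, 0.7]
tcp_rot: [-180.0, -0.1, 7.4]
ft_force: [-1.9, 3.5, 6.5]
finger_gap: 36.7
grip_force: 30.8
```

Request:
{"api": "apply_moves", "payload": {
  "targets": [
    [0,0,0,0,0,0,0.75],
    [0,0,-5,0,0,0,0.75],
    [0,0,-15,0,0,0,0.75],
    [0,0,-30,0,0,0,0.75],
    [0,0,-30,0,0,0,0.75],
    [0,0,0,0,0,0,0.75],
    [0,0,0,0,0,0,0.75]
  ],
  "force": 60
}}

```text
time: 22.78
tool_pos: [547.4, -381.0, 79.0]
tcp_rot: [-179.9, -0.0, 7.4]
ft_force: [-1.1, 1.2, -6.4]
finger_gap: 35.9
grip_force: 60.9
```

```bash
python3 - <<'E'
from plan import *
go([527.1,-154.9,60],Ro.from_euler("z",7.4,degrees=True)*FLIP)
E
```

```text
turn [-0.001 -0.     0.   ] shift [   8.976 -226.87    19.045] now [ 547.418 -381.036   79.045] [-179.916   -0.004    7.405] t 22.77 F [-1.106  1.189 -6.374] gap 35.9 grip 60.9
```

Request:
{"api": "apply_moves", "payload": {
  "targets": [
    [1,-25,0,0,0,0,0.75],
    [2,-45,0,0,0,0,0.75],
    [2,-50,0,0,0,0,0.75],
    [2,-50,0,0,0,0,0.75],
    [2,-40,0,0,0,0,0.75],
    [0,-17,0,0,0,0,0.75],
    [0,0,15,0,0,0,0.75],
    [0,0,15,0,0,0,0.75],
    [0,0,10,0,0,0,0.75],
    [0,0,6,0,0,0,0.75],
    [0,0,3,0,0,0,0.75],
    [0,0,0,0,0,0,0.75],
    [0,0,0,0,0,0,0.75]
  ]
}}

```text
time: 24.4
tool_pos: [528.2, -155.3, 31.9]
tcp_rot: [-180.0, -0.1, 7.4]
ft_force: [0.3, -0.5, -5.3]
finger_gap: 36.2
grip_force: 61.5
```

```bash
python3 - <<'E'
from plan import *
go([527.1,-154.9,20.7],Ro.from_euler("z",7.4,degrees=True)*FLIP)
E
```

```text
turn [-0.    -0.002  0.   ] shift [-0.991 -0.557 11.181] now [ 528.155 -155.325   31.881] [-179.997   -0.109    7.407] t 24.4 F [ 0.278 -0.486 -5.267] gap 36.2 grip 61.5
```

Request:
{"api": "apply_moves", "payload": {
  "targets": [
    [-1,-0.6,3,0,0,0,0.75],
    [0,0,3,0,0,0,0.75],
    [0,0,2,0,0,0,0.75],
    [0,0,1,0,0,0,0.75],
    [0,0,0,0,0,0,0.75]
  ]
}}

```text
time: 25.02
tool_pos: [526.6, -154.6, 22.2]
tcp_rot: [-180.0, -0.0, 7.4]
ft_force: [-0.4, 0.1, -6.2]
finger_gap: 36.0
grip_force: 61.5
```

Request:
{"api": "apply_moves", "payload": {
  "targets": [
    [0,0,0.7,0,0,0,0.75],
    [0,0,0,0,0,0,0.75]
  ]
}}

```text
time: 25.28
tool_pos: [526.7, -154.6, 21.6]
tcp_rot: [-180.0, -0.1, 7.4]
ft_force: [0.3, 0.3, -6.4]
finger_gap: 36.0
grip_force: 61.5
```

Request:
{"api": "apply_moves", "payload": {
  "targets": [
    [0,0,0.7,0,0,0,0.75],
    [0,0,0,0,0,0,0.75]
  ]
}}

```text
time: 25.52
tool_pos: [526.7, -154.7, 21.0]
tcp_rot: [-180.0, -0.1, 7.4]
ft_force: [1.5, 0.7, -5.6]
finger_gap: 35.9
grip_force: 61.6
```

Request:
{"api": "apply_moves", "payload": {
  "targets": [
    [0,0,0.5,0,0,0,0.75],
    [0,0,0,0,0,0,0.75]
  ]
}}

```text
time: 25.78
tool_pos: [526.8, -154.7, 20.9]
tcp_rot: [-180.0, -0.1, 7.4]
ft_force: [-2.9, 0.4, 0.9]
finger_gap: 35.9
grip_force: 62.2
```

Request:
{"api": "apply_moves", "payload": {
  "targets": [
    [0,0,0.5,0,0,0,0.75],
    [0,0,0,0,0,0,0.75]
  ]
}}

```text
time: 26.02
tool_pos: [526.9, -154.7, 20.9]
tcp_rot: [-180.0, -0.1, 7.4]
ft_force: [-5.6, 2.2, 6.7]
finger_gap: 35.6
grip_force: 62.9
```

Request:
{"api": "apply_moves", "payload": {
  "targets": [
    [0,0,-0.4,0,0,0,0.75],
    [0,0,0,0,0,0,0.62],
    [0,0,0,0,0,0,0.5],
    [0,0,0,0,0,0,0.35],
    [0,0,0,0,0,0,0.2],
    [0,0,0,0,0,0,0.2],
    [0,0,-10,0,0,0,0.2],
    [0,0,-30,0,0,0,0.2],
    [0,0,-40,0,0,0,0.2],
    [0,0,-50,0,0,0,0.2],
    [0,50,0,0,0,0,0.2],
    [0,60,0,0,0,0,0.2],
    [0,60,0,0,0,0,0.2],
    [0,60,0,0,0,0,0.2],
    [0,60,0,0,0,0,0.2],
    [0,0,0,0,0,0,0.2],
    [0,0,0,0,0,0,0.2]
  ],
  "force": 20
}}

```text
time: 28.15
tool_pos: [563.8, -442.1, 150.2]
tcp_rot: [-179.9, -0.1, 7.4]
ft_force: [-0.1, 0.2, -0.1]
finger_gap: 68.1
grip_force: 0.0
```

```bash
python3 - <<'E'
from rel import *
from bench import optics,sensors
import cv2
s=sensors.sense(); print(s["tool_pos"],s["time"],s["ft_force"],s["finger_gap"])
a=np.linspace(0,2*np.pi,60); ring=lambda r,z:np.c_[r*np.cos(a),r*np.sin(a),0*a+z]
D=np.vstack([ring(19,0),ring(19,46),ring(11,64)])
B={}
for n,tgt,pv in(("top",(340,240),fitz("top",M,PT,0,[528,-186,7])[0]),("scene",(200,260),fitz("scene",M,PS,0,[528,-186,7])[0])):
    im=np.mean([optics.snapshot(n).astype(float) for _ in range(4)],0); np.save(f"pics/{n}7.npy",im); im=im.astype(np.uint8)
    h=cv2.cvtColor(im,cv2.COLOR_RGB2HSV); k=cv2.inRange(h,(16,110,45),(34,255,255))
    N,l,st,c=cv2.connectedComponentsWithStats(k)
    i=1+np.argmin(np.hypot(*(c[1:]-tgt).T)+1e3*(st[1:,4]<150)); B[n]=st[i]; print(n,st[i])
    b=st[i].astype(float); f=lambda p:(lambda q:(np.r_[(q.min(0)+q.max(0))/2-(b[:2]+b[2:4]/2-.5)]))(proj(n,D+[p[0],p[1],20]))
    p=least_squares(f,[527,-155]).x; q=proj(n,D+[p[0],p[1],20]); print("pred size",np.ptp(q,0)); R,t=pose(pv); print("weight in plaque",R.inv().apply([*p,20]-t),"want 2.5,31")
    d=np.abs(im.astype(float)-np.load(f"pics/{n}6.npy")).max(2)
    for rng in((32,44),(46,58),(-50,-40)):
        ys=np.arange(38,58,1.); xs=np.arange(*rng,1.); P=np.array([[x,y,15] for y in ys for x in xs]); u=proj(n,R.apply(P)+t).astype(np.float32)
        z=[cv2.remap(g.astype(np.float32),u[:,0].copy(),u[:,1].copy(),1).reshape(20,-1,3).mean(1) for g in(im,np.load(f"pics/{n}6.npy"))]
        print(rng,[(w[6:15,0]-w[6:15,2]).round().astype(int).tolist() for w in z])
    # stock centroid before/after
    for g in(im,np.load(f"pics/{n}6.npy").astype(np.uint8)):
        k=cv2.inRange(cv2.cvtColor(g,cv2.COLOR_RGB2HSV),(5,110,60),(15,255,255)); N,l,st,c=cv2.connectedComponentsWithStats(k); j=1+np.argmax(st[1:,4]); print("stock",st[j],c[j])
E
```

```text
[ 563.83 -442.15  150.17] 28.15 [-0.09  0.18 -0.1 ] 68.13820374603226
top [329 229  17  16 191]
pred size [19.05 17.27]
weight in plaque [ 2.88 31.72 20.  ] want 2.5,31
(32, 44) [[15, 16, 17, 19, 21, 24, 26, 27, 27], [15, 16, 17, 18, 21, 24, 26, 27, 28]]
(46, 58) [[14, 14, 15, 17, 19, 23, 26, 27, 28], [14, 14, 15, 17, 19, 22, 25, 26, 27]]
(-50, -40) [[14, 15, 16, 18, 21, 24, 27, 27, 28], [14, 15, 16, 18, 21, 24, 26, 27, 28]]
stock [325 200  36  12 216] [345.31 205.06]
stock [325 201  36  11 211] [345.26 205.1 ]
scene [198 238  19  26 379]
pred size [20.21 28.54]
weight in plaque [ 1.78 29.73 20.  ] want 2.5,31
(32, 44) [[20, 21, 23, 26, 29, 32, 35, 36, 37], [21, 22, 24, 26, 29, 32, 35, 36, 37]]
(46, 58) [[35, 35, 36, 38, 40, 42, 43, 42, 41], [34, 35, 36, 38, 40, 42, 42, 42, 41]]
(-50, -40) [[120, 124, 129, 132, 135, 138, 139, 141, 142], [20, 22, 24, 26, 29, 32, 35, 36, 37]]
stock [199 275  40  31 442] [217.19 290.56]
stock [199 276  40  30 437] [216.93 290.69]
```

The weight stands upright in the middle of the blade (within about 1 mm), and the square hasn't moved. Handing in.

```bash
python3 -c "
from bench import r
print(r.hand_in())"
```

```text
the job is handed in; nothing more can be done
None
```

The job is handed in, with no verdict returned: the square lies flush on the plaque with its blade edge within about 0.5 mm of the tick, and the larger weight stands within about 1.5 mm of the blade's middle without having shifted the square; the arm touched none of the other things, and it took about 28.6 s.

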